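# Extend the telescopic work prop and hold it up

## Robot

A 7-joint arm with a two-finger parallel gripper is mounted at the origin on a cart in front of the work surface, level with it; the furniture and walls round the work are solid. World frame = base frame: x ahead of the robot, y to its left, z up, the work surface at z = 0. Lengths are in mm, angles in rad, forces in N, time in s.
With the tool pointing down it reaches from about 400 to 875 mm from the base axis. Payload 4.4 kg.
Tool frame: the origin (TCP) lies on the centre line of the jaws, within the pads' length; the fingertips stand 14 mm ahead of it and the grasp point (between the pads) lies 5 mm behind it (env.tip_extent is the distance from the TCP to the fingertips, in mm); x points along the fingers, y is the direction in which the jaws open and shut, and the axes are right-handed (so a half turn about x gives the same grasp; the last joint's range is limited). The gripper opens to 85 mm and grips with 20 to 120 N. Pads are 22 mm wide; open, the fingers measure 114 mm over their backs; the gripper's body (76 mm by 85 mm) begins 54 mm behind the grasp point. The pads swing forward as they close: fully open they stand 13 mm farther back than shut.
Start: joints at [-1.287, 0.628, 0.038, 1.517, -0.027, 0.996, -0.02], TCP at [222.739, 610.659, 245.313] pointing down, gripper open.
Joint ranges: [-3.06, 3.06], [-0.37, 2.12], [-1.25, 1.32], [0.18, 2.47], [-1.1, 4.24], [0.23, 1.98], [-2.94, 2.94]. Speed limits (rad/s): [2.57, 2.57, 3.14, 3.14, 3.14, 3.14, 3.14].

## Interface

Orientations are given as a unit quaternion [w, x, y, z].
In Python, from rig import telemetry, imaging, workorder, search_frame, regions_of, env gives the robot as it stands. The module is installed in compiled form; this text tells all that it offers.
- The arm moves only by the tool play_rows, never from a script. Its argument "plan" is text: rows parted by semicolons, each of 5 numbers parted by spaces: the gripper's target within -1 to 1 (fully open at 1, half-way at 0, shut at -1), then the shift along the tool's x, y, z in mm, then the turn about the tool's x in degrees. A call has 1 to 10 rows; each row shifts and turns the pose as measured when the row begins, along the tool's axes as they then stand; what a row does not reach is not made up. A row lasts 1/8 s, in which the tool goes at most 62.5 mm and 10.7 degrees, less where a joint would pass 70% of its speed; a pose out of reach is approached as far as the arm can. A call is refused whole if a number of a shift passes 62.5 or a number of a turn 10.7, either way. A call with a gripper value outside its range is refused whole. The fingers move at their own pace and stop on an object; the grip force is fixed at half the most. Time passes only in rows, so rows that do not move let the fingers close. It gives the time, the measured TCP pose, the force and the opening at its end, in the units of the state.
- telemetry.state(): the state, without advancing time (a new reading comes with each control period).
- imaging.read_camera(name): name is "scene" or "top"; returns a dict with "img" (400x640x3 uint8, red, green, blue), "fovy" (degrees; the focal length in pixels is half the picture's height over the tangent of half this angle, whatever the lens; pixels are square), "cx", "cy" (the principal point, pixels), "cam_to_world" (4x4, takes a point from camera to world coordinates). Camera axes: x right, y down, z forward; pixel columns grow to the right and rows downward; lengths in mm; the calibration is good to about 2 mm. A picture is of the moment at which its call begins. There is no depth.
- workorder.job_done(): hands the job in, once; it reports no verdict.
Trained networks look in a picture, given as the dict that the camera call returned (one of the last four; its "shot" number tells which), for a name from the list of things; names that differ only in an ending like _2 or _b are one class to them, and where a whole thing is asked for, a point or a joint stands for the part that bears it (a point fixed in the world has none). Each returns a list of dicts, best first, with "confidence" (0 to 1); they miss things now and then, are a little off and sometimes report something else, mostly with a low value. They report only what shows in the picture. A call takes as long as a camera call. They do not tell look-alikes from the thing itself.
- search_frame(picture, target): "point" ([column, row] in pixels, amid what is visible of it).
- regions_of(picture, target): "pixels" (400x640 bool, what is visible of it) and "point" ([column, row] in pixels, amid what is visible of it).
The state is a dict: "time_s": time; "qpos": joint angles; "qvel": joint speeds; "joint_efforts": joint torques, N m; "eef_pos": TCP position; "eef_rot": TCP orientation; "ft_force": force on the tool from outside, world axes, zero at the start; "ft_torque": the same for the moment, N m; "gripper_width": finger opening in mm.
Only numpy, scipy, OpenCV 4.12 (cv2) and the standard library are available. Lean on these libraries where they do the work, as an engineer would, in place of code of your own. Each camera call takes 0.05 s, during which the arm holds its last target.

## Task

Extend the telescopic work prop on the bench: squeeze the blue head so that the red release button in its side is pressed in, then, still squeezing, pull the head straight up through the first stop (upper tube out) to the second stop (both tubes fully out). It sinks back if let go, so finish while still gripping the head there, fully extended, so that I can tighten the collar. Leave the oil can, the brass tin and the wooden ring beside it where they are.

Things in the scene. Friction and masses are not known exactly. Their poses are not given: they have to be found in the camera images.
- prop: telescopic work prop, screwed to the bench (cannot move): round dark base plate 110 mm across and 12 mm thick, aluminium tube, and a grey square collar (50 x 54 mm, its top 112 mm above the bench) with a black-knobbed thumbscrew on its +x side, reaching 47 mm out from the axis. Origin on the bench at the prop's vertical axis, z up; the red button is on the -y side of the head
- prop_head (a point): gripping centre of the prop's head: a blue block with rounded edges, 36 mm (x) by 40 mm (y), reaching from 29 mm below this point to 25 mm above it, with a black round rubber pad 32 mm across and 6 mm thick on top. The point lies on the prop's vertical axis, 145 mm above the bench when stowed and 285 mm when fully extended, and rises with the head. Axes as the prop's (z up). Grip it from above with one finger on the -y face (over the button) and one on the +y face
- button_face (a point): centre of the outer face of the red round push button (18 mm across) that stands 8 mm out of the head's -y face, level with prop_head; pressed by pushing along +y, it moves up with the head
- prop_button (a joint): travel of the red button (m): 0 = out, 0.007 = pressed fully in (1 mm still stands out of the face). Spring: 2 N to start, 5 N fully in; springs out when released. While stowed and not pressed at least 5 mm, a red nib under the head catches in the collar's window and the head cannot rise
- prop_upper (a joint): how far the upper tube with the head is drawn out of the lower tube (m): 0 = stowed, 0.07 = fully out (first stop). It takes about 6 N to pull and comes out first; its spring and weight draw it back when let go
- prop_lower (a joint): how far the lower tube is drawn out of the fixed tube (m): 0 = stowed, 0.07 = fully out; it follows only after the upper tube has reached its stop and takes about 10 to 13 N pull; both tubes at 0.07 = second stop. It sinks back when let go
- oil_can_mid (a point): brass oil can with a thin upright spout, 74 mm across, 186 mm high, loose; point at half height on its axis. Not to be moved
- brass_tin_mid (a point): small open brass tin, 58 mm across, 39 mm high, loose; point at its centre. Not to be moved
- wood_ring_mid (a point): flat wooden ring, 105 mm across, 18 mm thick, lying flat, loose; point at its centre. Not to be moved
Mind the look-alikes: they are no part of the job. There is more than one size of the prop; the one meant has the size given above.

How it is judged (in metres and radians):
On the way, in this order (a step that is already met when the one before it is completed fails the run):
1. the red button is pressed in while the head is still down (value of joint prop_button above 0.005 m and value of joint prop_upper below 0.02 m), for 0.1 s.
2. the head is pulled up to the first stop (upper tube out) (value of joint prop_upper above 0.063 m), for 0.1 s.
At the end, for the whole second after the job is handed in: the prop stands at its second stop: upper and lower tube each drawn out at least 63 of 70 mm, with the fingers still gripping it (more than 3 N), and oil can, brass tin and wooden ring within 30 mm of where they stood (value of joint each of prop_upper, prop_lower above 0.063 m and contact force between the fingers and prop above 3 N and distance of each of oil_can_mid, brass_tin_mid, wood_ring_mid from where it was at the start of the episode below 0.03 m); the arm keeps its last pose, push and grip.
It fails at once if the oil can, brass tin or wooden ring is pushed away (more than 30 mm) or tipped (distance of any of oil_can_mid, brass_tin_mid, wood_ring_mid from where it was at the start of the episode above 0.03 m or angle between any of oil_can_mid, brass_tin_mid, wood_ring_mid's own z axis and vertical above 0.5 rad).
It also fails if it takes over 29 s, if anything falls off the work surface, if the arm or the gripper's body presses on something with over 40 N, if the wrist force passes 120 N, or if a joint passes its speed limit or range.

## Working session

There is one attempt and no reset: what is moved stays moved. The work goes in short steps, Python scripts to look and compute and a tool call to move; the robot and the scene stay as the last step left them, time stands still between calls to the robot, and variables do not carry over. Pictures are saved under pics/ and viewed, and the job is handed in when it is done.

Besides the shell and the picture viewer there is one more tool, called after "Call:" by a JSON object that holds its "method" and its "body", one argument or row to a line. play_rows: Moves the arm, as the interface text tells. Its arguments: {"type":"object","properties":{"plan":{"type":"string"}},"required":["plan"]}

```bash
mkdir -p pics; python3 - <<'E'
from rig import telemetry, imaging, search_frame, regions_of, env
import cv2, pickle
print(telemetry.state(), env.tip_extent)
D={}
for n in ("scene","top"):
    p=imaging.read_camera(n); D[n]=p
    cv2.imwrite(f"pics/{n}0.png",p["img"][...,::-1])
    print(n,p["fovy"],p["cx"],p["cy"],p["cam_to_world"].tolist() if hasattr(p["cam_to_world"],'tolist') else p["cam_to_world"])
    for t in ("prop","prop_head","button_face","oil_can_mid","brass_tin_mid","wood_ring_mid"):
        print(t,[(r["point"],round(r["confidence"],2)) for r in search_frame(p,t)])
pickle.dump(D,open("d0.pkl","wb"))
E
```

```text
{'time_s': 0.0, 'qpos': array([-1.286756  ,  0.62932772,  0.03842895,  1.51837794, -0.02699171,
        0.99628892, -0.02000488]), 'qvel': array([ 3.64513199e-05,  1.70294797e-04,  1.55035967e-03, -2.34437185e-04,
       -5.07056419e-04,  7.38765529e-05, -4.45985894e-04]), 'joint_efforts': array([-1.10970907e-04, -5.63406944e+01,  1.22587480e+00, -1.93434620e+01,
        1.09184714e-02,  1.03616720e-02,  6.52603134e-06]), 'eef_pos': array([222.54833966, 610.07650211, 244.39757459]), 'eef_rot': array([ 0.69620917,  0.12239652,  0.69642472, -0.12371137]), 'ft_force': array([-0.04543404,  0.70727361,  0.421306  ]), 'ft_torque': array([-0.01216289, -0.02164215,  0.03372167]), 'gripper_width': 85.28448265502591} 14.0
scene 49.85621098728002 321.4949086709256 195.13974693720684 [[0.7154283901366371, -0.3438886359379565, 0.6081963701463791, -42.30484924917138], [-0.6984108612790895, -0.37642024328481544, 0.6087118113629806, -511.3112821347032], [0.019608351126503647, -0.8602606619613221, -0.5094772870776163, 624.3893476550593], [0.0, 0.0, 0.0, 1.0]]
prop [([319.3, 213.3], 0.92), ([196.1, 20
[... 273 characters left out ...]
[384.1, 215.2], 0.87), ([390.7, 252.5], 0.25)]
top 52.395391504877274 324.8084539119247 203.6323590566465 [[0.022391818939755108, -0.9969977817361705, 0.07412172190205026, 524.4758960933008], [-0.9996825106102591, -0.021471903142610497, 0.013184663643939049, 117.50331852465838], [-0.011553545972500414, -0.07439341764289369, -0.997162040486335, 1170.7844273856902], [0.0, 0.0, 0.0, 1.0]]
prop [([258.4, 288.8], 0.68), ([324.9, 210.3], 0.58), ([325.9, 276.8], 0.58)]
prop_head [([247.3, 301.0], 0.97), ([329.1, 208.4], 0.76)]
button_face [([258.7, 305.1], 0.58), ([326.7, 209.1], 0.4)]
oil_can_mid [([395.2, 199.8], 0.98)]
brass_tin_mid [([287.0, 172.3], 0.75)]
wood_ring_mid [([359.0, 139.0], 0.95)]
```

View pics/scene0.png

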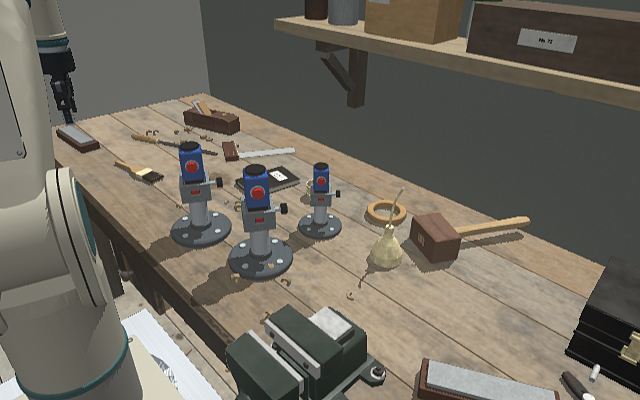

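View pics/top0.png

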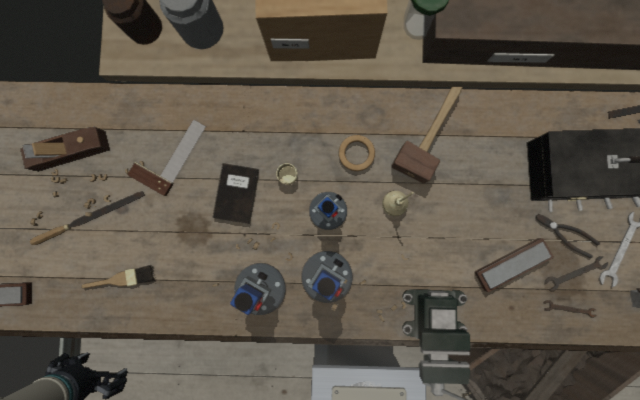

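```bash
python3 - <<'E'
import pickle,cv2,numpy as np
D=pickle.load(open("d0.pkl","rb"))
a=cv2.resize(D["scene"]["img"][140:300,170:430],None,fx=3,fy=3,interpolation=cv2.INTER_CUBIC)
b=cv2.resize(D["top"]["img"][160:340,210:430],None,fx=3,fy=3,interpolation=cv2.INTER_CUBIC)
cv2.imwrite("pics/c1.png",a[...,::-1]);cv2.imwrite("pics/c2.png",b[...,::-1])
E
```

```text
(no output)
```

View pics/c1.png

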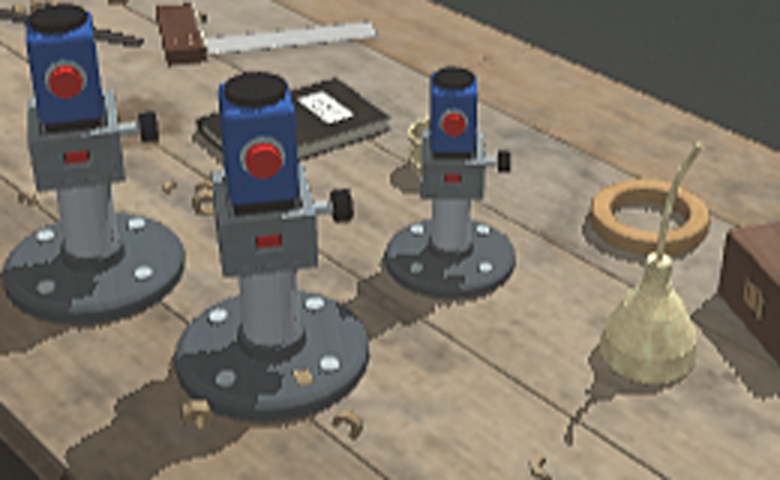

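View pics/c2.png

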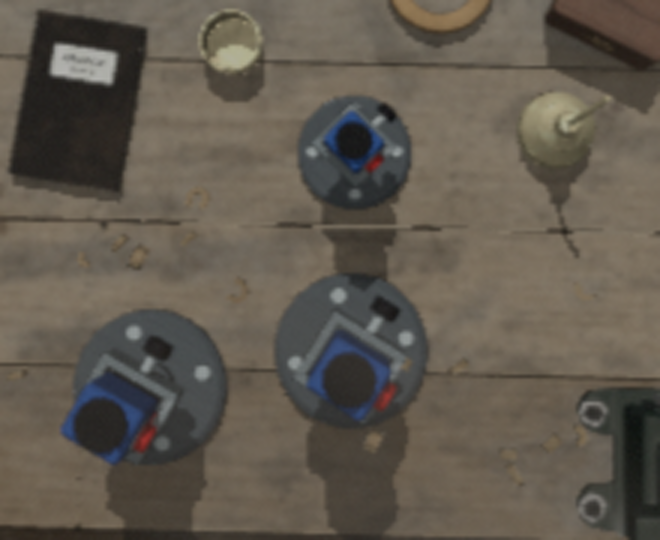

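Candidates, in scene pixels: props at (255,186), (190,162) and (320,182). In the top view their bases are about 51, 51 and 37 px across. At about 0.35 px/mm, 110 mm is about 38 px, so the small one at scene (320,182) / top (328,210) fits. It also stands by the tin, can and ring. I'll fit its pose and overlay the model to confirm.

```bash
cat > h.py <<'E'
import numpy as np
def proj(p,X):
    M=np.linalg.inv(np.array(p["cam_to_world"])); X=np.atleast_2d(X)
    c=X@M[:3,:3].T+M[:3,3]; f=200/np.tan(np.radians(p["fovy"]/2))
    return c[:,:2]/c[:,2:]*f+[p["cx"],p["cy"]]
def onplane(p,uv,z):
    T=np.array(p["cam_to_world"]); f=200/np.tan(np.radians(p["fovy"]/2))
    d=T[:3,:3]@[(uv[0]-p["cx"])/f,(uv[1]-p["cy"])/f,1]; o=T[:3,3]
    return o+d*(z-o[2])/d[2]
def axis(o,yaw,X):
    c,s=np.cos(yaw),np.sin(yaw); X=np.atleast_2d(np.array(X,float))
    return X@np.array([[c,-s,0],[s,c,0],[0,0,1]]).T+[o[0],o[1],0]
E
python3 - <<'E'
import pickle,cv2,numpy as np
from h import *
from scipy.optimize import least_squares
D=pickle.load(open("d0.pkl","rb"))
def cent(p,box,mask_fn):
    c0,c1,r0,r1=box; im=p["img"][r0:r1,c0:c1].astype(int); m=mask_fn(im).astype(np.uint8)
    n,l,s,ce=cv2.connectedComponentsWithStats(m)
    if n<2:return None
    i=1+np.argmax(s[1:,4]); return ce[i]+[c0,r0],s[i]
red=lambda i:(i[...,0]>90)&(i[...,1]<60)&(i[...,2]<70)
s,t=D["scene"],D["top"]
print("red s",cent(s,(300,345,155,195),red),"red t",cent(t,(310,350,190,230),red))
for uv,z in (((328.3,210.7),12),((328,206.7),176),((337.5,197.3),90)): print(z,onplane(t,uv,z))
# candidates sizes: scene crop px/3+(170,140)
for uv,z in (((320.5,225.5),12),((321,165),176)): print("s",z,onplane(s,uv,z))
# fit: x,y,yaw from pad center both, base centre both, button both, knob both
obs=[(s,(321,164.8),(0,0,176)),(t,(328,206.7),(0,0,176)),(t,(328.3,210.7),(0,0,12)),(s,(320.3,226),(0,0,12))]
b=cent(s,(300,345,155,178+10),red)[0]; obs.append((s,b,(0,-28,145)))
bt=cent(t,(310,350,190,230),red)
if bt: obs.append((t,bt[0],(0,-26,145)))
obs+=[(t,(338.5,197.3),(41,0,90)),(s,(338,193.7),(41,0,90))]
def res(v): return np.concatenate([proj(p,axis(v[:2],v[2],X))[0]-uv for p,uv,X in obs])
r=least_squares(res,[530,110,-.78],loss='soft_l1'); print(r.x,np.degrees(r.x[2]),r.fun.reshape(-1,2).round(1))
np.save("pose.npy",r.x)
o=r.x
L=[]
def loop(pts): L.append(np.array(pts,float))
def rect(a,b,z):loop([(-a,-b,z),(a,-b,z),(a,b,z),(-a,b,z),(-a,-b,z)])
th=np.linspace(0,6.2832,40)
for R,z in((55,0),(55,12),(16,176)):loop([(R*np.cos(q),R*np.sin(q),z) for q in th])
rect(25,27,112);rect(18,20,116);rect(18,20,170);loop([(9*np.cos(q),-28,145+9*np.sin(q)) for q in th]);loop([(25,0,90),(47,0,90)])
out=[]
for p,(c,rr) in ((s,(270,140)),(t,(280,160))):
    k=8; a=cv2.resize(p["img"][rr:rr+100,c:c+100],None,fx=k,fy=k,interpolation=cv2.INTER_CUBIC)[...,::-1].copy()[:600 if 1 else 0]
    for l in L: cv2.polylines(a,[(((proj(p,axis(o[:2],o[2],l))-[c,rr]+.5)*k)).astype(int)],False,(0,255,255),1)
    out.append(a)
a=cv2.resize(np.hstack(out),(1600,1200//2)); cv2.imwrite("pics/fitA.png",out[0]);cv2.imwrite("pics/fitB.png",out[1])
E
```

```text
red s (array([321.        , 181.22727273]), array([18, 23,  7,  8, 44], dtype=int32)) red t (array([334.66666667, 214.33333333]), array([23, 23,  4,  4,  9], dtype=int32))
12 [590.59837792 122.40588233  12.        ]
176 [591.04676508 122.66134665 176.        ]
90 [622.48332231  98.3113882   90.        ]
s 12 [583.03822195 115.63101279  12.        ]
s 176 [587.95182137 123.35706649 176.        ]
[590.76822083 124.05341297  18.11796142] 1038.0827225418702 [[ 0.7 -0.3]
 [-0.6  0.1]
 [-0.6 -0.1]
 [ 0.1 -3.1]
 [ 0.9  0.8]
 [ 0.3  0.3]
 [-0.4  0.5]
 [-0.2  2.5]]
```

View pics/fitA.png

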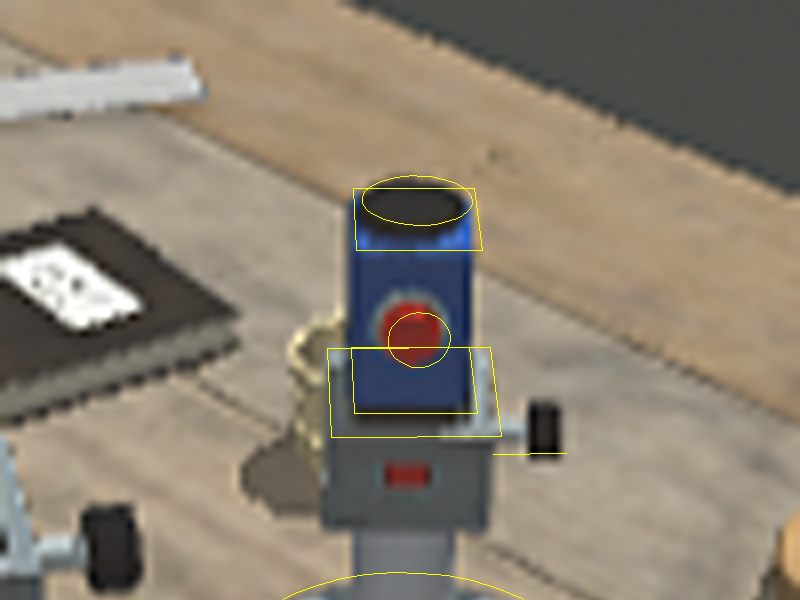

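View pics/fitB.png

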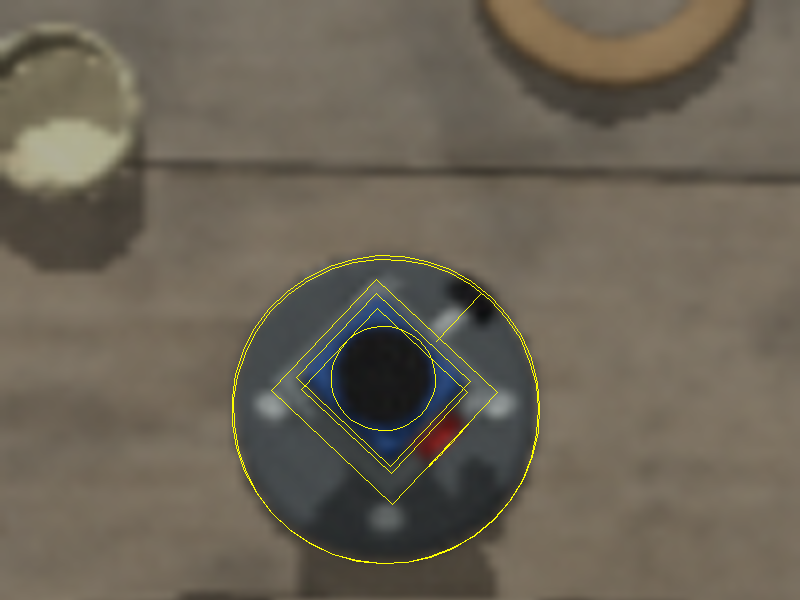

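The 110 mm model overlays the small prop exactly: base circle, pad and head all match in the top view. The two larger props are look-alikes. Its axis is at about (590,124), with yaw about -43°.

```bash
cat > go.py <<'E'
import numpy as np,sys
from scipy.spatial.transform import Rotation as R
from rig import telemetry
s=telemetry.state(); w,x,y,z=s["eef_rot"]; A=R.from_quat([x,y,z,w]).as_matrix()
print("t",s["time_s"],"pos",s["eef_pos"].round(1),"w",round(s["gripper_width"],1),"F",s["ft_force"].round(1)); print(A.round(3))
yaw=np.degrees(np.arctan2(A[1,1],A[0,1])); print("tool-y yaw",yaw)
c=np.radians(47)
if len(sys.argv)>3:
    d=np.array([float(v) for v in sys.argv[1:4]])-s["eef_pos"]; print("shift tool",(A.T@d).round(1))
for tgt in (47,-133):
    print("turn about tool x to",tgt,":",((yaw-tgt+180)%360-180)*(1 if A[2,0]<0 else -1))
print("q",s["qpos"].round(2))
E
python3 go.py 590 124 400
```

```text
t 0.7 pos [222.7 610.7 245.3] w 85.9 F [0.2 0.9 0.6]
[[-0.     0.343  0.939]
 [ 0.     0.939 -0.343]
 [-1.     0.    -0.   ]]
tool-y yaw 69.95832488706696
shift tool [-154.7 -331.3  511.8]
turn about tool x to 47 : 22.958324887066965
turn about tool x to -133 : -157.04167511293304
q [-1.29  0.63  0.04  1.52 -0.03  1.   -0.02]
```

Call:
{"method": "play_rows", "body": {
  "plan": "1 -50 0 0 0; 1 -50 0 0 0; 1 -50 0 0 8; 1 0 0 0 8; 1 0 0 0 7; 1 0 0 0 0"
}}

```text
time_s: 1.45
eef_pos: [222.8, 610.5, 400.5]
eef_rot: [0.656, 0.263, 0.656, -0.263]
ft_force: [-0.3, -0.3, 0.2]
gripper_width: 85.5
```

```bash
python3 go.py 590 124 400
```

```text
t 1.45 pos [222.8 610.5 400.5] w 85.5 F [-0.3 -0.3  0.2]
[[-0.     0.691  0.723]
 [ 0.     0.723 -0.691]
 [-1.     0.    -0.   ]]
tool-y yaw 46.31119635714742
shift tool [ 2.000e-01 -9.820e+01  6.016e+02]
turn about tool x to 47 : -0.6888036428525766
turn about tool x to -133 : 179.31119635714742
q [-1.35  0.52  0.15  1.28 -0.08  1.34 -0.39]
```

Call:
{"method": "play_rows", "body": {
  "plan": "1 0 -8 50 0; 1 0 -8 50 0; 1 0 -8 50 0; 1 0 -8 50 0; 1 0 -8 50 0; 1 0 -8 50 0; 1 0 -8 50 0; 1 0 -8 50 0; 1 0 -8 50 0; 1 0 0 0 0"
}}

```text
time_s: 2.7
eef_pos: [509.9, 239.5, 396.7]
eef_rot: [0.66, 0.252, 0.661, -0.255]
ft_force: [-0.2, 0.2, 0.0]
gripper_width: 85.6
```

```bash
python3 go.py 590 124 400
```

```text
t 2.7 pos [509.9 239.5 396.7] w 85.6 F [-0.2  0.2  0. ]
[[-0.002  0.669  0.743]
 [-0.004  0.743 -0.669]
 [-1.    -0.004  0.001]]
tool-y yaw 48.02353174127608
shift tool [ -3.1 -32.3 136.8]
turn about tool x to 47 : 1.0235317412760878
turn about tool x to -133 : -178.9764682587239
q [-0.67  0.38  0.26  1.54 -0.1   1.24  0.45]
```

Call:
{"method": "play_rows", "body": {
  "plan": "1 20 -11 46 1; 1 25 -11 46 0; 1 25 -11 45 0; 1 25 0 0 0; 1 0 0 0 0"
}}

```text
time_s: 3.32
eef_pos: [589.1, 124.7, 298.0]
eef_rot: [0.658, 0.253, 0.662, -0.254]
ft_force: [-0.2, 0.9, 0.6]
gripper_width: 85.5
```

```bash
python3 go.py 590 124 250; python3 - <<'E'
from rig import imaging
import cv2,pickle,numpy as np
o=[];D={}
for n in("scene","top"):
    p=imaging.read_camera(n);D[n]=p;o.append(p["img"])
pickle.dump(D,open("d1.pkl","wb"))
a=cv2.resize(o[0][90:290,200:430],None,fx=2.5,fy=2.5)[:,:400*1+175]; b=cv2.resize(o[1][130:290,230:430],None,fx=3,fy=3)
cv2.imwrite("pics/s1.png",a[...,::-1]);cv2.imwrite("pics/t1.png",b[...,::-1])
E
```

```text
t 3.325 pos [589.1 124.7 298. ] w 85.5 F [-0.2  0.9  0.6]
[[-0.005  0.669  0.743]
 [ 0.001  0.743 -0.669]
 [-1.    -0.003 -0.004]]
tool-y yaw 47.978358776006914
shift tool [48.   0.2  1.3]
turn about tool x to 47 : 0.9783587760069281
turn about tool x to -133 : -179.02164122399307
q [-0.42  0.52  0.27  1.59 -0.15  1.06  0.73]
```

View pics/s1.png

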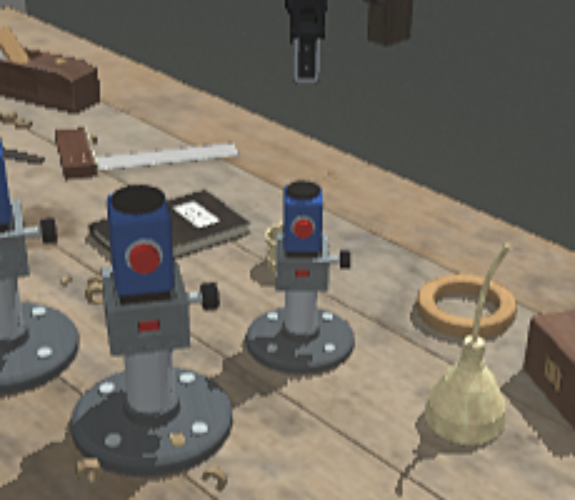

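The open gripper stands straight above the small prop (finger at crop x≈306, head at 303). Descending.

Call:
{"method": "play_rows", "body": {
  "plan": "1 40 0 0 1; 1 40 0 0 0; 1 0 0 0 0"
}}

```text
time_s: 3.8
eef_pos: [593.5, 129.1, 224.4]
eef_rot: [0.661, 0.26, 0.656, -0.254]
ft_force: [0.7, -0.9, -0.1]
gripper_width: 85.6
```

```bash
python3 go.py 590 124 141; python3 - <<'E'
from rig import imaging
import cv2,numpy as np
from h import *
o=imaging.read_camera("scene")
a=cv2.resize(o["img"][110:210,270:370],None,fx=6,fy=6,interpolation=cv2.INTER_CUBIC)
cv2.imwrite("pics/s2.png",a[...,::-1])
E
```

```text
t 3.8 pos [593.5 129.1 224.4] w 85.6 F [ 0.7 -0.9 -0.1]
[[ 0.01   0.678  0.735]
 [ 0.005  0.735 -0.678]
 [-1.     0.011  0.004]]
tool-y yaw 47.33291001244154
shift tool [83.4 -7.1  0.5]
turn about tool x to 47 : 0.3329100124415447
turn about tool x to -133 : -179.66708998755848
q [-0.41  0.6   0.25  1.68 -0.18  0.88  0.74]
```

View pics/s2.png

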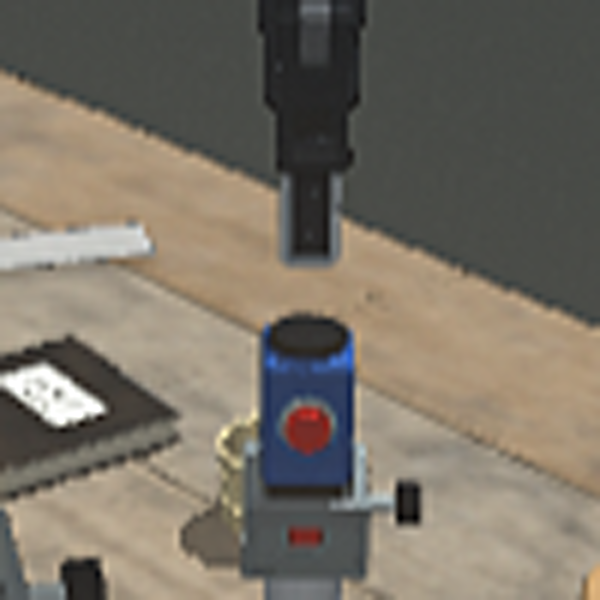

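Call:
{"method": "play_rows", "body": {
  "plan": "1 0 -7 0 0; 1 20 0 0 0; 1 0 0 0 0"
}}

```text
time_s: 4.22
eef_pos: [593.6, 124.8, 212.9]
eef_rot: [0.666, 0.263, 0.652, -0.251]
ft_force: [0.9, 0.0, 0.0]
gripper_width: 85.4
```

```bash
python3 go.py 590 124 141
```

```text
t 4.225 pos [593.6 124.8 212.9] w 85.4 F [0.9 0.  0. ]
[[ 0.025  0.676  0.736]
 [ 0.009  0.736 -0.677]
 [-1.     0.023  0.012]]
tool-y yaw 47.42505789849533
shift tool [71.7 -4.7 -3. ]
turn about tool x to 47 : 0.42505789849533926
turn about tool x to -133 : -179.5749421015047
q [-0.4   0.6   0.24  1.71 -0.19  0.83  0.75]
```

Call:
{"method": "play_rows", "body": {
  "plan": "1 10 -5 -3 0; 1 12 0 0 0; 1 0 0 0 0"
}}

```text
time_s: 4.6
eef_pos: [589.5, 123.2, 192.3]
eef_rot: [0.667, 0.264, 0.65, -0.25]
ft_force: [-0.3, -0.8, -0.5]
gripper_width: 85.4
```

```bash
python3 go.py 590 124 141
```

```text
t 4.6 pos [589.5 123.2 192.3] w 85.4 F [-0.3 -0.8 -0.5]
[[ 0.029  0.676  0.736]
 [ 0.01   0.736 -0.677]
 [-1.     0.027  0.015]]
tool-y yaw 47.42159920015738
shift tool [51.3 -0.4 -0.9]
turn about tool x to 47 : 0.42159920015737384
turn about tool x to -133 : -179.5784007998426
q [-0.4   0.62  0.23  1.74 -0.2   0.77  0.76]
```

Call:
{"method": "play_rows", "body": {
  "plan": "1 15 0 0 0; 1 15 0 0 0; 1 15 0 0 0; 1 0 0 0 0"
}}

```text
time_s: 5.1
eef_pos: [590.6, 123.7, 143.3]
eef_rot: [0.667, 0.263, 0.651, -0.25]
ft_force: [0.6, -0.1, 0.4]
gripper_width: 85.5
```

```bash
python3 go.py 590 124 141; python3 - <<'E'
from rig import imaging
import cv2,numpy as np
o=imaging.read_camera("scene")
a=cv2.resize(o["img"][110:210,270:370],None,fx=6,fy=6,interpolation=cv2.INTER_CUBIC)
cv2.imwrite("pics/s3.png",a[...,::-1])
E
```

```text
t 5.1 pos [590.6 123.7 143.3] w 85.5 F [ 0.6 -0.1  0.4]
[[ 0.028  0.676  0.736]
 [ 0.01   0.736 -0.677]
 [-1.     0.026  0.014]]
tool-y yaw 47.42736898118863
shift tool [ 2.3 -0.2 -0.7]
turn about tool x to 47 : 0.42736898118863564
turn about tool x to -133 : -179.57263101881136
q [-0.38  0.68  0.21  1.78 -0.22  0.67  0.78]
```

View pics/s3.png

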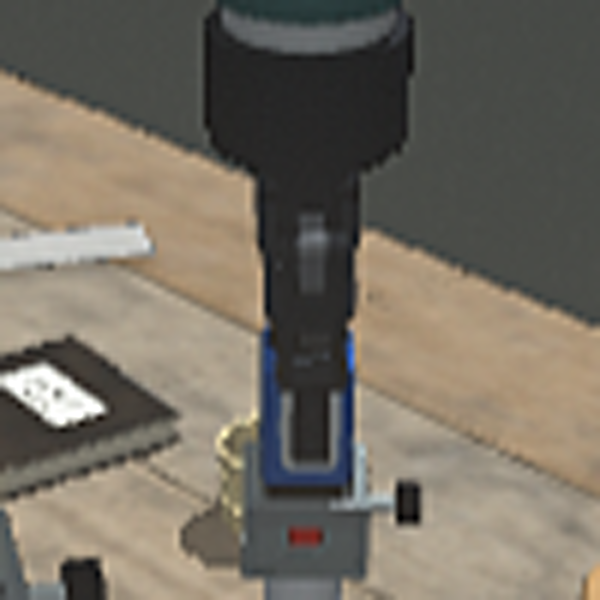

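The finger covers the button and is centred on the head. Closing.

Call:
{"method": "play_rows", "body": {
  "plan": "-1 2 0 0 0; -1 0 0 0 0; -1 0 0 0 0; -1 0 0 0 0; -1 0 0 0 0; -1 0 0 0 0; -1 0 0 0 0; -1 0 0 0 0"
}}

```text
time_s: 6.15
eef_pos: [591.6, 123.5, 143.4]
eef_rot: [0.667, 0.263, 0.65, -0.25]
ft_force: [1.9, 1.1, -0.4]
gripper_width: 39.4
```

```bash
python3 go.py 590 124 141; python3 - <<'E'
from rig import imaging
import cv2,numpy as np
o=imaging.read_camera("scene")
a=cv2.resize(o["img"][110:210,270:370],None,fx=6,fy=6,interpolation=cv2.INTER_CUBIC)
cv2.imwrite("pics/s4.png",a[...,::-1])
E
```

```text
t 6.15 pos [591.6 123.5 143.4] w 39.4 F [ 1.9  1.1 -0.4]
[[ 0.029  0.676  0.736]
 [ 0.009  0.736 -0.677]
 [-1.     0.027  0.015]]
tool-y yaw 47.427337557866444
shift tool [ 2.3 -0.7 -1.6]
turn about tool x to 47 : 0.42733755786645133
turn about tool x to -133 : -179.57266244213355
q [-0.38  0.69  0.21  1.78 -0.22  0.67  0.78]
```

View pics/s4.png

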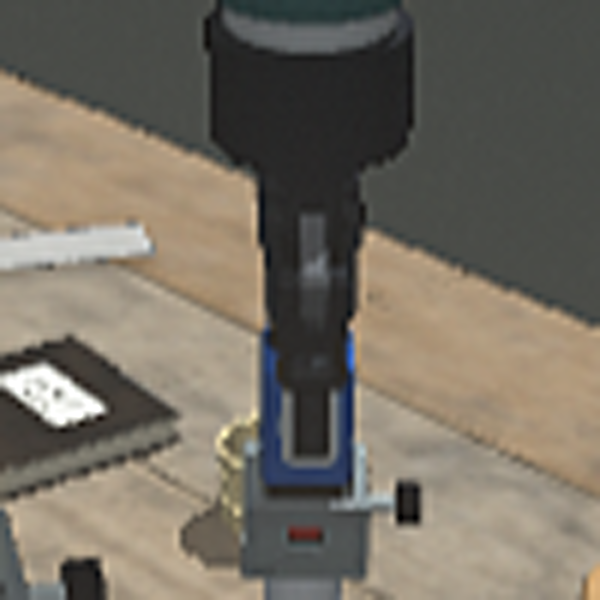

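Width 39 mm means the button is pressed flush. Now the pull, straight up.

Call:
{"method": "play_rows", "body": {
  "plan": "-1 -6 0 0 0; -1 -8 0.2 0.1 0; -1 -10 0.3 0.1 0; -1 -10 0.3 0.1 0; -1 -10 0.3 0.1 0; -1 0 0 0 0"
}}

```text
time_s: 6.95
eef_pos: [591.4, 123.4, 189.6]
eef_rot: [0.667, 0.263, 0.65, -0.25]
ft_force: [4.1, 1.3, -3.3]
gripper_width: 39.9
```

```bash
python3 go.py 591.6 123.5 213
```

```text
t 6.95 pos [591.4 123.4 189.6] w 39.9 F [ 4.1  1.3 -3.3]
[[ 0.03   0.676  0.736]
 [ 0.009  0.736 -0.677]
 [-1.     0.026  0.016]]
tool-y yaw 47.42196584694411
shift tool [-23.4   0.8   0.4]
turn about tool x to 47 : 0.42196584694411854
turn about tool x to -133 : -179.5780341530559
q [-0.4   0.62  0.23  1.74 -0.2   0.77  0.76]
```

Call:
{"method": "play_rows", "body": {
  "plan": "-1 -8 0.3 0.1 0; -1 -8 0.3 0.1 0; -1 -6 0.2 0.1 0; -1 -3 0 0 0; -1 0 0 0 0"
}}

```text
time_s: 7.58
eef_pos: [591.4, 123.4, 215.3]
eef_rot: [0.667, 0.263, 0.65, -0.25]
ft_force: [4.1, 1.5, -4.8]
gripper_width: 39.9
```

```bash
python3 go.py 591.6 123.5 287; python3 - <<'E'
from rig import imaging
import cv2,numpy as np
o=imaging.read_camera("scene")
a=cv2.resize(o["img"][90:210,270:370],None,fx=5,fy=5,interpolation=cv2.INTER_CUBIC)
cv2.imwrite("pics/s5.png",a[...,::-1])
E
```

```text
t 7.575 pos [591.4 123.4 215.3] w 39.9 F [ 4.1  1.5 -4.8]
[[ 0.029  0.676  0.736]
 [ 0.008  0.736 -0.677]
 [-1.     0.026  0.016]]
tool-y yaw 47.417846469021384
shift tool [-71.6   2.1   1.2]
turn about tool x to 47 : 0.41784646902138434
turn about tool x to -133 : -179.58215353097864
q [-0.41  0.59  0.25  1.72 -0.19  0.82  0.75]
```

View pics/s5.png

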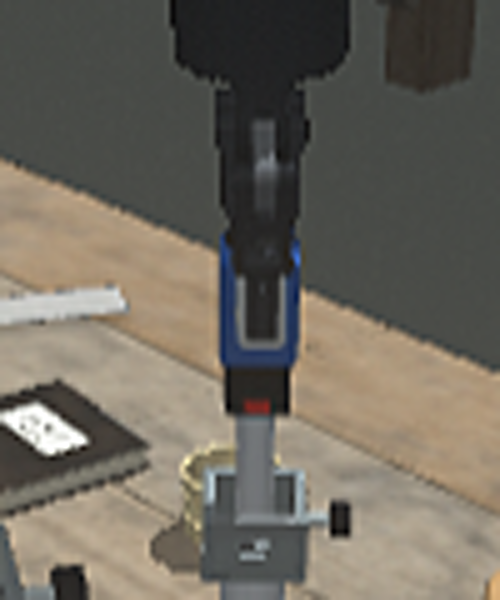

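The head has risen about 70 mm with the upper tube showing, and the grip hasn't slipped. Continuing to the second stop.

Call:
{"method": "play_rows", "body": {
  "plan": "-1 -8 0.3 0.1 0; -1 -10 0.3 0.2 0; -1 -10 0.3 0.2 0; -1 -10 0.3 0.2 0; -1 -10 0.3 0.2 0; -1 -8 0.3 0.1 0; -1 0 0 0 0"
}}

```text
time_s: 8.5
eef_pos: [591.4, 123.5, 268.7]
eef_rot: [0.667, 0.262, 0.651, -0.251]
ft_force: [2.6, 0.4, -4.6]
gripper_width: 39.3
```

```bash
python3 go.py 591.4 123.4 286; python3 - <<'E'
from rig import imaging
import cv2,numpy as np
o=imaging.read_camera("scene")
a=cv2.resize(o["img"][60:210,270:370],None,fx=4,fy=4,interpolation=cv2.INTER_CUBIC)
cv2.imwrite("pics/s6.png",a[...,::-1])
E
```

```text
t 8.5 pos [591.4 123.5 268.7] w 39.3 F [ 2.6  0.4 -4.6]
[[ 0.027  0.677  0.736]
 [ 0.007  0.736 -0.677]
 [-1.     0.023  0.016]]
tool-y yaw 47.40935863602594
shift tool [-17.3   0.3   0.3]
turn about tool x to 47 : 0.40935863602595646
turn about tool x to -133 : -179.59064136397404
q [-0.42  0.53  0.26  1.65 -0.17  0.95  0.73]
```

View pics/s6.png

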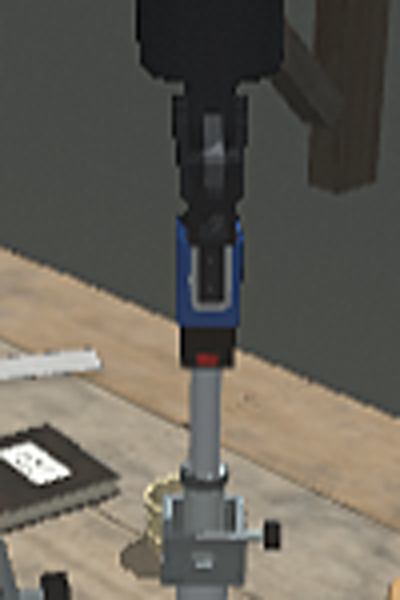

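Call:
{"method": "play_rows", "body": {
  "plan": "-1 -6 0.2 0.1 0; -1 -5 0.2 0.1 0; -1 -4 0 0 0; -1 0 0 0 0"
}}

```text
time_s: 9.05
eef_pos: [591.5, 123.5, 281.8]
eef_rot: [0.667, 0.262, 0.651, -0.252]
ft_force: [3.8, 0.5, -4.0]
gripper_width: 39.4
```

```bash
cat > ov.py <<'E'
import sys
from rig import imaging
import cv2,numpy as np
from h import *
p=imaging.read_camera("scene"); o=(590.3,124.3); yaw=np.radians(-42.6)
c,r,k=280,60,6
a=cv2.resize(p["img"][r:r+100,c:c+80],None,fx=k,fy=k,interpolation=cv2.INTER_CUBIC)[...,::-1].copy()
for z,col in ((-29,(0,255,255)),(25,(0,255,0))):
  for H in map(float,sys.argv[2:]):
    l=np.array([(-18,-20,H+z),(18,-20,H+z)])
    q=proj(p,axis(o,yaw,l)); cv2.polylines(a,[((q-[c,r]+.5)*k).astype(int)],False,col if H==float(sys.argv[2]) else (255,255,255),1); print(H,z,q.round(1).tolist())
cv2.imwrite(sys.argv[1],a)
E
python3 go.py 591.4 123.4 286; python3 ov.py pics/s7.png 285 278
```

```text
t 9.05 pos [591.5 123.5 281.8] w 39.4 F [ 3.8  0.5 -4. ]
[[ 0.026  0.677  0.736]
 [ 0.006  0.736 -0.677]
 [-1.     0.022  0.015]]
tool-y yaw 47.40060945022215
shift tool [-4.3 -0.1  0.1]
turn about tool x to 47 : 0.40060945022213446
turn about tool x to -133 : -179.59939054977787
q [-0.42  0.52  0.27  1.64 -0.16  0.98  0.73]
285.0 -29 [[314.2, 135.8], [330.6, 136.0]]
278.0 -29 [[314.2, 138.8], [330.5, 138.9]]
285.0 25 [[314.5, 112.2], [331.4, 112.3]]
278.0 25 [[314.4, 115.3], [331.3, 115.5]]
```

View pics/s7.png

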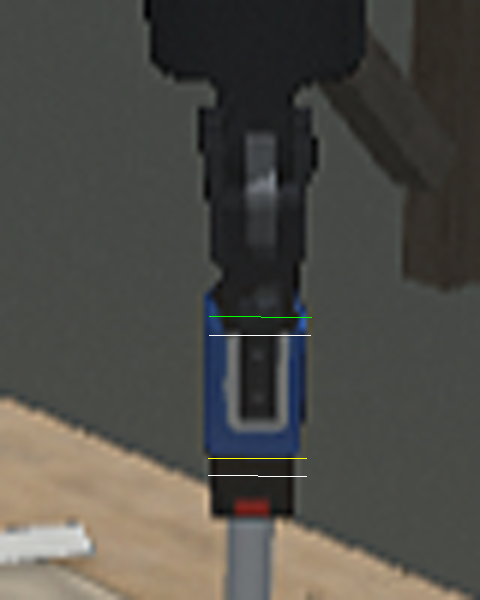

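Call:
{"method": "play_rows", "body": {
  "plan": "-1 -4 0 0 0; -1 -3 0 0 0; -1 0 0 0 0; -1 0 0 0 0"
}}

```text
time_s: 9.6
eef_pos: [591.5, 123.5, 283.3]
eef_rot: [0.666, 0.262, 0.651, -0.253]
ft_force: [3.0, -0.1, -3.4]
gripper_width: 39.3
```

```bash
python3 go.py 591.4 123.4 286; python3 ov.py pics/s8.png 285 278
```

```text
t 9.6 pos [591.5 123.5 283.3] w 39.3 F [ 3.  -0.1 -3.4]
[[ 0.024  0.677  0.735]
 [ 0.004  0.735 -0.678]
 [-1.     0.019  0.015]]
tool-y yaw 47.34195004676031
shift tool [-2.8 -0.1  0.1]
turn about tool x to 47 : 0.34195004676030294
turn about tool x to -133 : -179.6580499532397
q [-0.42  0.52  0.27  1.63 -0.16  0.98  0.72]
285.0 -29 [[314.2, 135.8], [330.6, 136.0]]
278.0 -29 [[314.2, 138.8], [330.5, 138.9]]
285.0 25 [[314.5, 112.2], [331.4, 112.3]]
278.0 25 [[314.4, 115.3], [331.3, 115.5]]
```

View pics/s8.png

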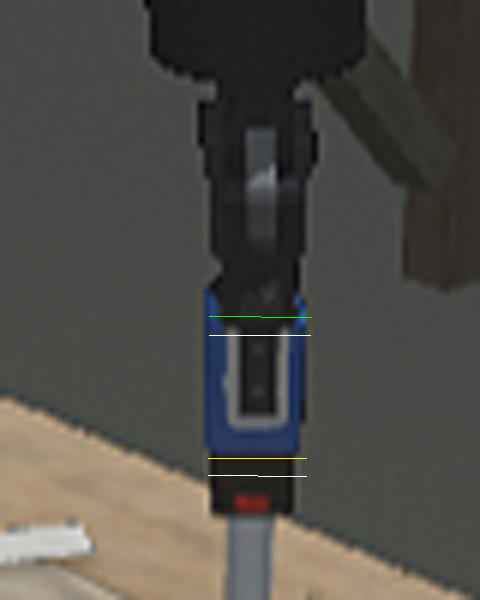

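The pull now stalls: 7 mm commanded, 1.5 mm moved, and the total rise is 139.9 mm. That is the second stop. I'll leave a slight upward bias and recheck before handing in.

Call:
{"method": "play_rows", "body": {
  "plan": "-1 -2 0 0 0; -1 -2 0 0 0"
}}

```text
time_s: 9.9
eef_pos: [591.2, 123.6, 283.9]
eef_rot: [0.666, 0.261, 0.651, -0.253]
ft_force: [8.9, 1.2, -23.2]
gripper_width: 39.5
```

```bash
python3 - <<'E'
from rig import imaging,telemetry,search_frame
import cv2,pickle,numpy as np
D=pickle.load(open("d0.pkl","rb"))
for i in range(3):
    p=imaging.read_camera("top")
    s=telemetry.state(); print(s["time_s"],s["eef_pos"].round(1),s["ft_force"].round(1),round(s["gripper_width"],1))
for t in("oil_can_mid","brass_tin_mid","wood_ring_mid"): print(t,search_frame(p,t)[:1])
q=imaging.read_camera("scene"); cv2.imwrite("pics/s9.png",q["img"][...,::-1])
E
```

```text
9.95 [591.2 123.6 283.9] [  8.4   0.4 -19.8] 39.7
10.0 [591.2 123.6 283.9] [  8.7   0.9 -20.1] 39.6
10.05 [591.2 123.6 283.9] [  8.    1.4 -19.4] 39.3
oil_can_mid [{'point': [395.0, 202.1], 'confidence': 0.83}]
brass_tin_mid [{'point': [284.6, 170.6], 'confidence': 0.51}]
wood_ring_mid [{'point': [366.2, 144.2], 'confidence': 0.72}]
```

View pics/s9.png

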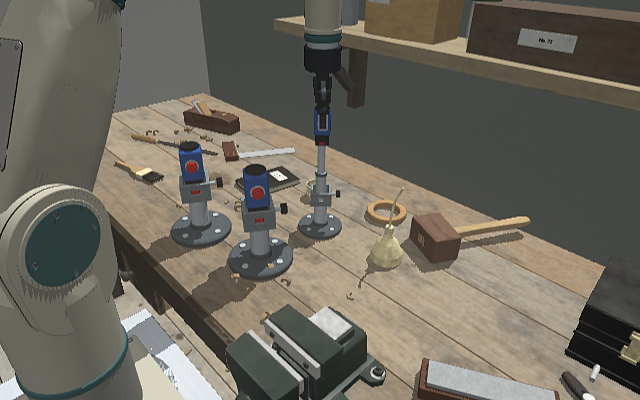

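The head is held against the second stop with a steady pull of about 20 N. In the scene view the can (388,250), ring (385,213) and tin (307,184) are where they were.

```bash
python3 -c "
from rig import workorder,telemetry
print(workorder.job_done()); s=telemetry.state(); print(s['time_s'],s['eef_pos'],s['ft_force'])"
```

```text
the job is handed in; nothing more can be done
None
the job is handed in; nothing more can be done
```

The prop is fully extended and the gripper is still holding the head there. I handed the job in at about 10 s of the 29 s allowed; no verdict came back.

- **Which prop:** three stood on the bench. I used the small one, at about (590, 124) mm, because its base measured 110 mm across; the two bigger ones were look-alikes.
- **Squeeze:** I gripped the head over the button at the stowed height. The jaws closed to about 39 mm; the head is 40 mm thick plus 1 mm for the pressed-in button, so the button was pressed in.
- **Pull:** I drew the head up through the first stop to the second, a rise of 140.5 mm.

**Last checks:**
- **At the stop:** the last pulls stalled against it, and the arm held a steady pull of about 20 N. In the picture the head's lower edge matched its fully extended height of 285 mm to within a few mm.
- **Other objects:** in the scene view the oil can, brass tin and wooden ring looked unmoved.
- **Disagreement:** in the last top view the network put the ring about 9 px (roughly 25 mm) from its first position. I think this is because the arm partly hid it, since the scene view shows no shift.
- **Force readings:** during most of the pull the wrist showed only 3–5 N, less than the 6–13 N expected. I therefore relied on height and pictures until the stop.

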